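# Slide the bezel blank along the rail into the corner pocket

## Task

Get the square brass bezel blank ready for curing: with a fingertip, push it across the white curing board until it lies flat against the long back rail, still short of the pocket, then, keeping it against the rail, slide it along into the corner pocket until it is fully home, square against both the rail and the end stop. Slide it only, do not pick it up or tip it; leave the round piece, the two bottles and the tweezers where they are, and take the hand away at the end.

Things in the scene. Friction and masses are not known exactly. Their poses are not given: they have to be found in the camera images.
- board: White flat curing board fixed on the table, 200 x 330 mm, 6 mm thick, with printed grid lines. Origin on the table; in its frame the plate spans x -105 to +95, y -165 to +165 mm, top at z = 6. +x points away from the robot, turned up to 0.3 rad. Its front and right side have no edge. Plain dark steel bars on it (rail, end stop, keeper) form a pocket in the far left corner, open towards -y.
- rail (a point): Midpoint of the back rail's inner face at plate level (board x = 75, y = 0, z = 6 mm); axes as the board's. The rail is a straight dark steel bar along y from -160 to +165 mm, 15 mm thick, standing 14 mm above the plate; the blank is pushed against it in +x.
- home (a point): On the plate's top: where the centre of the blank's underside lies when fully home, touching rail and end stop (board x = 50, y = 125, z = 6 mm). Axes as the board's: +x into the rail, +y into the end stop. The end stop is a bar along x from 10 to 75 mm, inner face at y = 150 mm, 14 mm above the plate.
- mouth (a point): Centre of the pocket's mouth on the plate's top (board x = 48.5, y = 112, z = 6 mm), axes as the board's. The pocket is 53 mm wide. Its front wall is the keeper bar: inner face at board x = 22 mm, 12 mm thick, 9 mm above the plate, from y = 112 to 150 mm, then a bevelled lead-in flaring to x = 13 mm at y = 90 mm.
- blank: Square brass bezel blank: an open tray 50 x 50 mm, 12 mm high, rim 3 mm and floor 3 mm thick, its well 44 x 44 mm, 9 mm deep. A shut fingertip fits in the well and can drag it by the walls, or push its outside faces. Polished, 50 to 105 g, slides easily, loose on the plate's front part, turned up to 0.5 rad from the board. Origin: centre of its underside; x and y square to its sides.
- round_piece: Finished round piece, a brass disc 40 mm across with a white domed top, 12.5 mm high, loose on the board beside the blank; leave it alone. Origin: centre of its underside.
- square_bottle: White square gel bottle, 30 x 30 mm, with a tall black cap, 80 mm high, loose on the table right of the board. Origin: centre of its underside.
- round_bottle: Black round gel bottle, 31 mm across, with a tall black cap, 80 mm high, loose on the table behind the rail's right-hand part. Origin: centre of its underside.
- tweezers: Steel tweezers, 125 mm long along their x, 9 mm wide, 7 mm high, lying loose on the table left of the board. Origin: about the middle, underside.

How it is judged:
By the outcome, as a careful person would: the job done as asked, in the order asked, and still so for the second after the job is handed in, with the robot touching nothing.
It also fails if it takes over 45 s, if anything falls off the work surface, if the arm or the gripper's body presses on something with over 40 N, if the wrist force passes 120 N, or if a joint passes its speed limit or range.

## Robot

A 7-joint arm with a two-finger parallel gripper is mounted at the origin on the work surface. World frame = base frame: x ahead of the robot, y to its left, z up, the work surface at z = 0. Lengths are in m, angles in rad, forces in N, time in s.
With the tool pointing down it reaches from about 0.425 to 0.875 m from the base axis. Payload 4.7 kg.
Tool frame: the origin (TCP) lies midway between the tips of the shut fingers; the grasp point (between the pads) lies 19 mm behind it; x points along the fingers, y is the direction in which the jaws open and shut, and the axes are right-handed (so a half turn about x gives the same grasp; the last joint's range is limited). The gripper opens to 87 mm and grips with 3 to 60 N. Pads are 19 mm wide; open, the fingers measure 117 mm over their backs; the gripper's body (75 mm by 190 mm) begins 51 mm behind the grasp point.
Start: joints at [-1.155, 0.321, -0.07, 1.45, 0.023, 1.371, -0.057], TCP at [0.254, 0.598, 0.223] pointing down, gripper open.
Joint ranges: [-2.86, 2.86], [-0.3, 2.09], [-1.38, 1.24], [0.06, 2.45], [-1.56, 4.7], [0.09, 2.05], [-2.69, 2.69]. Speed limits (rad/s): [2.57, 2.57, 3.14, 3.14, 3.14, 3.14, 3.14].

## Interface

Orientations are given as a rotation vector (axis times angle).
In Python, from bench import ctrl gives the robot as it stands. The module is installed in compiled form; this text tells all that it offers.
- The arm moves only by the shell command python3 -m jog 'ROWS' [FORCE]. ROWS is JSON, a list of rows, each an object with "rot": the turn, a rotation vector about the tool's x, y, z in units of 5 degrees (1.0 is 5 degrees), a list of three; "travel": the shift along the tool's x, y, z in units of 0.3 m (1.0 is 0.3 m), a list of three; "jaw": the closure, from -1 (fully open) to 1 (shut), so that 0 is half open. In form: [{"rot": [ax, ay, az], "travel": [tx, ty, tz], "jaw": jaw}, ...]. A call has 1 to 8 rows; each row shifts and turns the commanded pose from where the row before left it, along the tool's axes as they then stand; what a row does not reach is not made up. A row lasts 1/10 s, in which the tool goes at most 50 mm and 8.59 degrees, less where a joint would pass 70% of its speed; a pose out of reach is approached as far as the arm can. A call with a number of a shift or a turn outside -1 to 1 is refused whole. A call with a gripper value outside its range is refused whole. The fingers move at their own pace and stop on an object; FORCE is the grip in N (left out, the last holds). Time passes only in rows, so rows that do not move let the fingers close. It gives the time, the measured TCP pose, the force and the opening at its end, in the units of the state.
- ctrl.get_state(): the state, without advancing time (a new reading comes with each control period).
- ctrl.get_image(name): name is "scene" or "top" or "wrist"; returns the picture (480x640x3 uint8, red, green, blue); there is no depth.
- ctrl.camera_model(name): a dict with "mtx" (3x3 intrinsics, pixels), "extrinsics" (4x4, takes a point from world to camera coordinates); the wrist camera has in their place "hand_eye" (4x4, takes a point from camera to tool coordinates, whose origin is the TCP and whose axes are the tool frame's). Camera axes: x right, y up, looking along -z (the intrinsics and any distortion apply to the point x, -y, -z); pixel columns grow to the right and rows downward; lengths in m; the calibration is good to about 2 mm. A picture is of the moment at which its call begins: read the wrist's pose just before it. camera_model takes no time and is no camera call.
- ctrl.close_job(): hands the job in, once; it reports no verdict.
The state is a dict: "time": time; "joint_positions": joint angles; "qd": joint speeds; "joint_torque": joint torques, N m; "position": TCP position; "tool_rot": TCP orientation; "ft_force": force on the tool from outside, world axes, zero at the start; "torque": the same for the moment, N m; "grip_width": opening from 0.0 (shut) to 1.0 (fully open).
Only numpy, scipy, OpenCV 4.12 (cv2) and the standard library are available. Lean on these libraries where they do the work, as an engineer would, in place of code of your own. Each camera call takes 0.05 s, during which the arm holds its last target.

## Working session

There is one attempt and no reset: what is moved stays moved. The work goes in short steps, Python scripts to look and compute and a shell command to move; the robot and the scene stay as the last step left them, time stands still between calls to the robot, and variables do not carry over. Pictures are saved under pics/ and viewed, and the job is handed in when it is done.

```bash
mkdir -p pics; ls
python3 - <<'E'
from bench import ctrl
import cv2, numpy as np
np.set_printoptions(precision=4,suppress=True)
s=ctrl.get_state()
for k,v in s.items(): print(k,np.array(v))
for n in ("scene","top"):
    im=ctrl.get_image(n); cv2.imwrite(f"pics/{n}0.png",im[:,:,::-1])
    m=ctrl.camera_model(n); print(n,m)
print(ctrl.camera_model("wrist"))
E
```

```text
pics
time 0.0
joint_positions [-1.1549  0.3218 -0.0701  1.4517  0.0226  1.3708 -0.0569]
qd [ 0.001   0.0019  0.0011 -0.0001 -0.0002 -0.0012  0.0022]
joint_torque [  0.0007 -49.1294  -0.4034 -31.2521  -0.0636   0.044    0.0002]
position [0.254  0.5977 0.2214]
tool_rot [ 0.3136  1.548  -0.3167]
ft_force [-0.4053 -0.3449 -0.307 ]
torque [0.0232 0.0089 0.0444]
grip_width 0.9995111164768326
scene {'mtx': array([[461.9603,   0.    , 320.7651],
       [  0.    , 461.9603, 241.1947],
       [  0.    ,   0.    ,   1.    ]]), 'extrinsics': array([[-0.4991,  0.8664, -0.016 ,  0.3068],
       [-0.665 , -0.3712,  0.648 ,  0.4028],
       [ 0.5555,  0.3341,  0.7614, -1.3593],
       [ 0.    ,  0.    ,  0.    ,  1.    ]])}
top {'mtx': array([[519.9995,   0.    , 323.4869],
       [  0.    , 519.9995, 237.086 ],
       [  0.    ,   0.    ,   1.    ]]), 'extrinsics': array([[ 0.0026, -1.    ,  0.0077,  0.0346],
       [ 0.9969,  0.0032,  0.0786, -0.6386],
       [-0.0787,  0.0075,  0.9969, -0.8149],
       [ 0.    ,  0.    ,  0.    ,  1.    ]])}
{'mtx': array([[344.3855,   0.    , 323.2116],
       [  0.    , 344.3855, 237.8657],
       [  0.    ,   0.    ,   1.    ]]), 'hand_eye': array([[ 0.0003,  0.2633, -0.9647, -0.1612],
       [ 1.    , -0.0003,  0.0003,  0.0008],
       [-0.0003, -0.9647, -0.2633, -0.0723],
       [ 0.    ,  0.    ,  0.    ,  1.    ]])}
```

View pics/scene0.png

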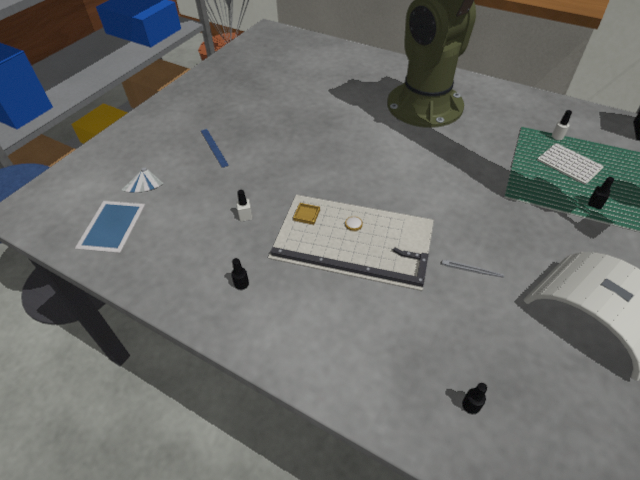

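View pics/top0.png

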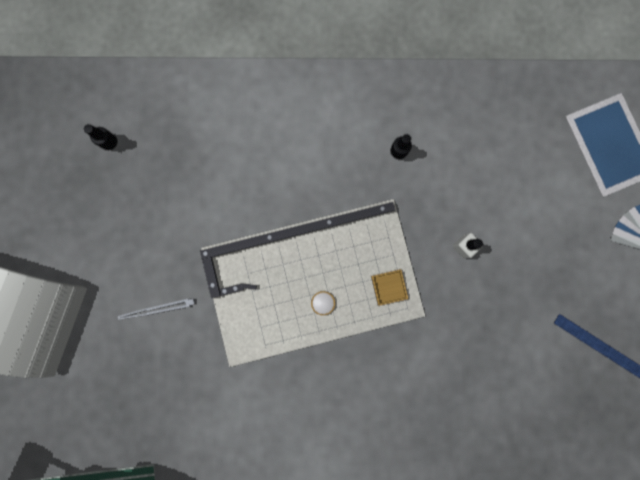

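The top view shows the board with its rail along the far side, from about (202,248) to (395,201). The pocket is at the left near (225,275), the blank at about (390,287) and the round piece at about (323,302). Next I'll measure these.

```bash
cat > h.py <<'E'
import numpy as np, cv2
from bench import ctrl
np.set_printoptions(precision=4,suppress=True)
from scipy.spatial.transform import Rotation as R
def ray(px,name):
    m=ctrl.camera_model(name); K=m["mtx"]; E=m["extrinsics"]
    p=np.atleast_2d(np.array(px,float)); d=np.c_[(p[:,0]-K[0,2])/K[0,0],-(p[:,1]-K[1,2])/K[1,1],-np.ones(len(p))]
    Rm=E[:3,:3]; return -Rm.T@E[:3,3], d@Rm
def plane(px,z,name="top"):
    o,d=ray(px,name); return o+d*((z-o[2])/d[:,2:3])
def proj(P,name):
    m=ctrl.camera_model(name); K=m["mtx"]; E=m["extrinsics"]
    c=np.atleast_2d(P)@E[:3,:3].T+E[:3,3]; return np.c_[K[0,0]*c[:,0]/-c[:,2]+K[0,2],K[1,1]*c[:,1]/c[:,2]+K[1,2]]
E
python3 - <<'E'
from h import *
s=ctrl.get_state(); Rt=R.from_rotvec(s["tool_rot"]).as_matrix(); print("tool axes cols\n",Rt)
im=cv2.imread("pics/top0.png"); hsv=cv2.cvtColor(im,cv2.COLOR_BGR2HSV)
roi=np.zeros(im.shape[:2],np.uint8); roi[190:375,195:435]=255
g=cv2.inRange(hsv,(10,100,60),(35,255,255))&roi
cs,_=cv2.findContours(g,0,1)
for c in cs:
    if cv2.contourArea(c)<60: continue
    r=cv2.minAreaRect(c); b=cv2.boxPoints(r); P=plane(b,0.018)
    print("gold",r,cv2.contourArea(c)); print(P, np.linalg.norm(P-np.roll(P,1,0),axis=1), "ctr",P.mean(0))
# board: white + dark bars
cv2.imwrite("pics/crop0.png",cv2.resize(im[190:375,195:435],None,fx=3.2,fy=3.2,interpolation=cv2.INTER_CUBIC))
E
```

```text
tool axes cols
 [[-0.0006  0.391   0.9204]
 [-0.0016  0.9204 -0.391 ]
 [-1.     -0.0017  0.0001]]
gold ((389.4721374511719, 287.0065612792969), (29.66059112548828, 30.462230682373047), 76.75948333740234) 847.0
[[ 0.5759 -0.0412  0.018 ]
 [ 0.5873 -0.0894  0.018 ]
 [ 0.5408 -0.0999  0.018 ]
 [ 0.5295 -0.0519  0.018 ]] [0.0477 0.0495 0.0477 0.0493] ctr [ 0.5584 -0.0706  0.018 ]
```

View pics/crop0.png

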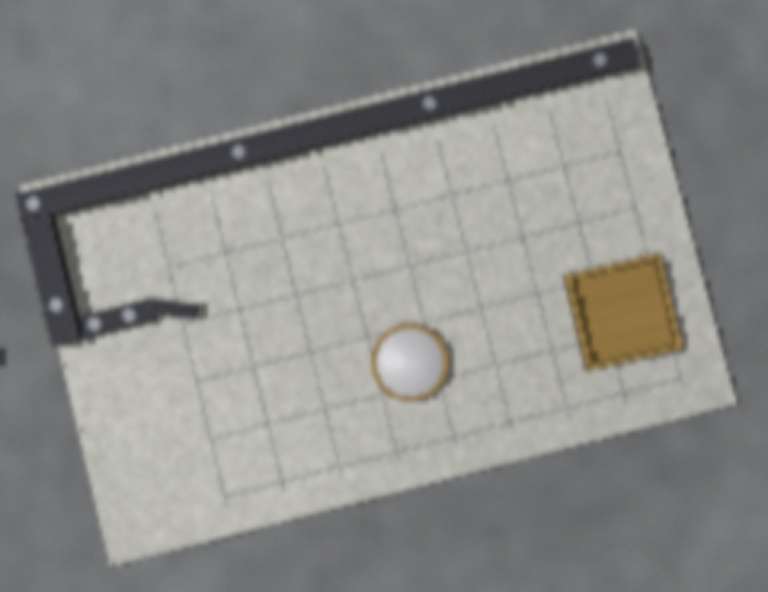

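Run:
```python
from h import *
im=cv2.imread("pics/top0.png")
c=lambda p: np.array(p,float)/3.2+[195,190]-0.34
pts={"FL":c((112,565)),"FR":c((735,402)),"BL":c((20,188)),"BR":c((634,33))}
P={k:plane(v,0.006)[0] for k,v in pts.items()}
for k in P: print(k,P[k])
d=P["FL"]-P["FR"]; print("front",np.linalg.norm(d),np.degrees(np.arctan2(-d[0],d[1])))
d=P["BL"]-P["BR"]; print("back",np.linalg.norm(d),np.degrees(np.arctan2(-d[0],d[1])))
d=P["BL"]-P["FL"]; print("left",np.linalg.norm(d),np.degrees(np.arctan2(d[1],d[0])))
d=P["BR"]-P["FR"]; print("right",np.linalg.norm(d),np.degrees(np.arctan2(d[1],d[0])))
# rigid fit
B=np.array([[-105,165],[-105,-165],[95,165],[95,-165]])/1000; W=np.array([P[k][:2] for k in("FL","FR","BL","BR")])
H=(B-B.mean(0)).T@(W-W.mean(0)); a=np.arctan2(H[0,1]-H[1,0],H[0,0]+H[1,1]); Rm=np.array([[np.cos(a),-np.sin(a)],[np.sin(a),np.cos(a)]])
t=W.mean(0)-Rm@B.mean(0); print("yaw",np.degrees(a),a,"org",t,"res mm",1e3*(B@Rm.T+t-W))
np.savez("board.npz",a=a,t=t)
tob=lambda w:(np.asarray(w)[:2]-t)@Rm*1e3
print("blank in board",tob([.5584,-.0706]),"13.3deg yaw")
rp=plane(c((411,362)),0.008)[0]; print("round",rp,tob(rp))
sq=plane((470,245),0.05)[0]; print("sqbot",tob(sq)); rb=plane((400,148),0.02)[0]; print("rbot",tob(rb))
for n,q in (("railmid",(75,0)),("home",(50,125)),("mouth",(48.5,112)),("railtop L",(75,165)),("railR",(75,-160))):
    w=Rm@np.array(q)/1e3+t; z=.02 if "top" in n else .006; print(n,w,proj([*w,z],"top"),proj([*w,z],"scene"))
```

```text
FL [0.4299 0.1876 0.006 ]
FR [ 0.5122 -0.1289  0.006 ]
BL [0.6206 0.238  0.006 ]
BR [ 0.7022 -0.0788  0.006 ]
front 0.32703059975618964 14.584517830154718
back 0.3271413904893627 14.44841343691565
left 0.19727897505849143 14.819496036806681
right 0.19650144621090893 14.788390412441911
yaw 14.593308793613314 0.254701287208794 org [0.5711 0.0557] res mm [[-1.9949  1.3888]
 [-1.1982 -1.4721]
 [ 0.836   1.3211]
 [ 2.3571 -1.2378]]
blank in board [ -44.103 -119.055] 13.3deg yaw
round [0.5323 0.0367 0.008 ] [-42.3698  -8.6587]
sqbot [ -10.7651 -254.433 ]
rbot [ 172.0168 -194.731 ]
railmid [0.6437 0.0746] [[300.2941 234.7737]] [[344.5609 264.5235]]
home [0.588  0.1893] [[230.2207 268.3502]] [[405.6166 267.348 ]]
mouth [0.5898 0.1763] [[238.1405 267.2595]] [[399.5346 265.5422]]
railtop L [0.6021 0.2343] [[201.0037 259.3649]] [[424.4093 276.7326]]
railR [ 0.684  -0.0802] [[393.7371 210.8772]] [[272.7076 249.6975]]
```

Board yaw is 14.6° and the fit residuals are about 2 mm. The blank sits at board (-44, -119) mm and is almost square to the board. The round piece is well clear of the path. I'll shut the fingers and travel high above the blank.

```bash
python3 -m jog '[{"rot":[0,0,0],"travel":[-0.03,-0.104,0.113],"jaw":1},{"rot":[0,0,0],"travel":[-0.03,-0.104,0.113],"jaw":1},{"rot":[0,0,0],"travel":[-0.03,-0.104,0.113],"jaw":1},{"rot":[0,0,0],"travel":[-0.03,-0.104,0.113],"jaw":1},{"rot":[0,0,0],"travel":[0,-0.104,0.113],"jaw":1},{"rot":[0,0,0],"travel":[0,-0.104,0.113],"jaw":1},{"rot":[0,0,0],"travel":[0,-0.104,0.113],"jaw":1},{"rot":[0,0,0],"travel":[0,-0.104,0.113],"jaw":1}]' 20
python3 -m jog '[{"rot":[0,0,0],"travel":[0,-0.104,0.113],"jaw":1},{"rot":[0,0,0],"travel":[0,-0.104,0.113],"jaw":1},{"rot":[0,0,0],"travel":[0,-0.104,0.113],"jaw":1},{"rot":[0,0,0],"travel":[0.03,-0.104,0.113],"jaw":1},{"rot":[0,0,0],"travel":[0.03,-0.104,0.113],"jaw":1},{"rot":[0,0,0],"travel":[0.03,-0.104,0.113],"jaw":1},{"rot":[0,0,0],"travel":[0.03,-0.104,0.113],"jaw":1},{"rot":[0,0,0],"travel":[0,-0.1,0.11],"jaw":1}]'
python3 -m jog '[{"rot":[-0.94,0,0],"travel":[0,0,0],"jaw":1},{"rot":[-0.94,0,0],"travel":[0,0,0],"jaw":1},{"rot":[-0.94,0,0],"travel":[0,0,0],"jaw":1},{"rot":[-0.94,0,0],"travel":[0,0,0],"jaw":1},{"rot":[-0.94,0,0],"travel":[0,0,0],"jaw":1},{"rot":[-0.94,0,0],"travel":[0,0,0],"jaw":1},{"rot":[-0.94,0,0],"travel":[0,0,0],"jaw":1},{"rot":[-0.94,0,0],"travel":[0,0,0],"jaw":1}]'
cat > st.py <<'E'
from h import *
b=np.load("board.npz");a=float(b["a"]);t=b["t"];Rm=np.array([[np.cos(a),-np.sin(a)],[np.sin(a),np.cos(a)]])
tob=lambda w:(np.asarray(w)[:2]-t)@Rm*1e3
def st():
    s=ctrl.get_state(); Rt=R.from_rotvec(s["tool_rot"]).as_matrix()
    print("t",s["time"],"pos",s["position"],"board mm",tob(s["position"]),"F world",s["ft_force"],"F tool",Rt.T@s["ft_force"],"grip",s["grip_width"]); print("tool yaw deg",np.degrees(np.arctan2(-Rt[0,1],Rt[1,1])),"tilt x",Rt[:,0]); return s,Rt
if __name__=="__main__": st()
E
python3 st.py
```

```text
time: 0.9
position: [0.4065, 0.2605, 0.2583]
tool_rot: [0.315, 1.548, -0.315]
ft_force: [0.8, 0.4, 0.1]
grip_width: 0.353
time: 1.7
position: [0.5573, -0.0736, 0.221]
tool_rot: [0.315, 1.55, -0.316]
ft_force: [1.3, 0.5, -0.7]
grip_width: 0.004
time: 2.5
position: [0.5575, -0.0718, 0.2221]
tool_rot: [-0.202, 1.562, 0.203]
ft_force: [-0.7, -0.4, -0.6]
grip_width: 0.006
t 2.5 pos [ 0.5575 -0.0718  0.2221] board mm [ -45.2584 -119.9872] F world [-0.6911 -0.4207 -0.641 ] F tool [ 0.6416 -0.2308 -0.775 ] grip 0.005741382889650447
tool yaw deg 14.773926264250749 tilt x [-0.0009  0.0001 -1.    ]
```

Run:
```python
from st import *
s,Rt=st(); 
im=ctrl.get_image("wrist"); cv2.imwrite("pics/wrist1.png",im[:,:,::-1]); 
m=ctrl.camera_model("wrist");T=np.eye(4);T[:3,:3]=Rt;T[:3,3]=s["position"];W=T@m["hand_eye"];K=m["mtx"]
def wp(px,z):
    p=np.atleast_2d(px).astype(float); d=np.c_[(p[:,0]-K[0,2])/K[0,0],-(p[:,1]-K[1,2])/K[1,1],-np.ones(len(p))]@W[:3,:3].T
    o=W[:3,3]; return o+d*((z-o[2])/d[:,2:3])
hsv=cv2.cvtColor(im,cv2.COLOR_RGB2HSV); g=cv2.inRange(hsv,(10,90,50),(35,255,255))
for c in cv2.findContours(g,0,1)[0]:
    if cv2.contourArea(c)<300: continue
    r=cv2.minAreaRect(c); b=cv2.approxPolyDP(c,0.03*cv2.arcLength(c,True),True)[:,0]; print(b.tolist(),cv2.contourArea(c)); P=wp(b,.018); print(P,np.linalg.norm(P-np.roll(P,1,0),axis=1),"ctr",P.mean(0),tob(P.mean(0)))
```

```text
t 2.5 pos [ 0.5575 -0.0718  0.2221] board mm [ -45.2584 -119.9872] F world [-0.6911 -0.4207 -0.641 ] F tool [ 0.6416 -0.2308 -0.775 ] grip 0.005741382889650447
tool yaw deg 14.773926264250749 tilt x [-0.0009  0.0001 -1.    ]
[[478, 381], [88, 382]] 5989.5
[[ 0.7129  0.1686  0.018 ]
 [ 0.8377 -0.2987  0.018 ]] [0.4836 0.4836] ctr [ 0.7753 -0.065   0.018 ] [ 167.2132 -168.3236]
[[427, 197], [415, 201], [408, 212], [411, 225], [423, 232], [437, 228], [444, 216], [441, 204]] 965.0
[[0.5123 0.0315 0.018 ]
 [0.5196 0.0205 0.018 ]
 [0.5329 0.0171 0.018 ]
 [0.5457 0.0248 0.018 ]
 [0.5498 0.04   0.018 ]
 [0.5417 0.0533 0.018 ]
 [0.5271 0.0561 0.018 ]
 [0.5156 0.0485 0.018 ]] [0.0173 0.0132 0.0137 0.015  0.0158 0.0156 0.0148 0.0138] ctr [0.5306 0.0365 0.018 ] [-44.0312  -8.4149]
[[303, 190], [303, 235], [346, 236], [348, 192]] 1992.5
[[ 0.5388 -0.098   0.018 ]
 [ 0.5866 -0.0861  0.018 ]
 [ 0.5757 -0.0402  0.018 ]
 [ 0.5287 -0.0513  0.018 ]] [0.0478 0.0493 0.0472 0.0483] ctr [ 0.5574 -0.0689  0.018 ] [ -44.6061 -117.1744]
```

View pics/wrist1.png

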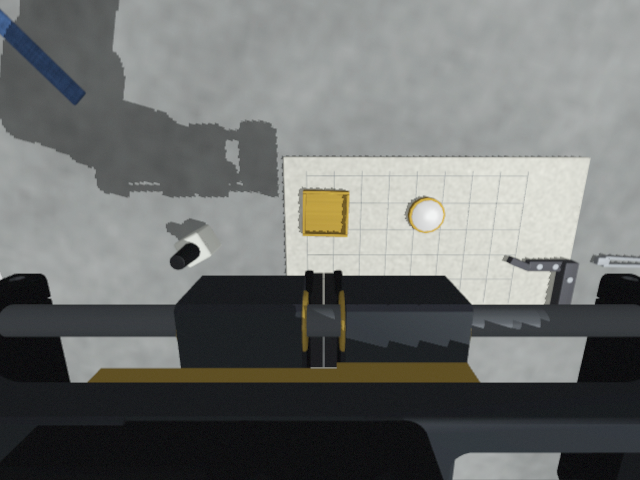

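The wrist view agrees with the top view to about 2 mm: its blank corners, (303,190) to (348,236), put the centre at (0.557, -0.069). Going down towards the well.

```bash
python3 -m jog '[{"rot":[0,0,0],"travel":[0.1,0.007,0],"jaw":1},{"rot":[0,0,0],"travel":[0.12,0,0],"jaw":1},{"rot":[0,0,0],"travel":[0.12,0,0],"jaw":1},{"rot":[0,0,0],"travel":[0.12,0,0],"jaw":1},{"rot":[0,0,0],"travel":[0.08,0,0],"jaw":1},{"rot":[0,0,0],"travel":[0.06,0,0],"jaw":1},{"rot":[0,0,0],"travel":[0.02,0,0],"jaw":1},{"rot":[0,0,0],"travel":[0,0,0],"jaw":1}]'
python3 - <<'E'
from st import *
st()
for n in("scene","top"):
    im=ctrl.get_image(n)[:,:,::-1]; c=im[170:320,240:460] if n=="scene" else im[190:375,195:435]
    cv2.imwrite(f"pics/{n}2.png",cv2.resize(c,None,fx=3,fy=3,interpolation=cv2.INTER_CUBIC))
E
```

```text
time: 3.35
position: [0.5566, -0.0698, 0.0358]
tool_rot: [-0.199, 1.564, 0.199]
ft_force: [0.3, 0.4, 0.6]
grip_width: 0.006
t 3.35 pos [ 0.5566 -0.0698  0.0358] board mm [ -45.6693 -117.8399] F world [0.2582 0.414  0.6213] F tool [-0.6218  0.3362  0.3527] grip 0.005615095861897399
tool yaw deg 14.531028303877276 tilt x [-0.002  -0.0002 -1.    ]
```

View pics/scene2.png

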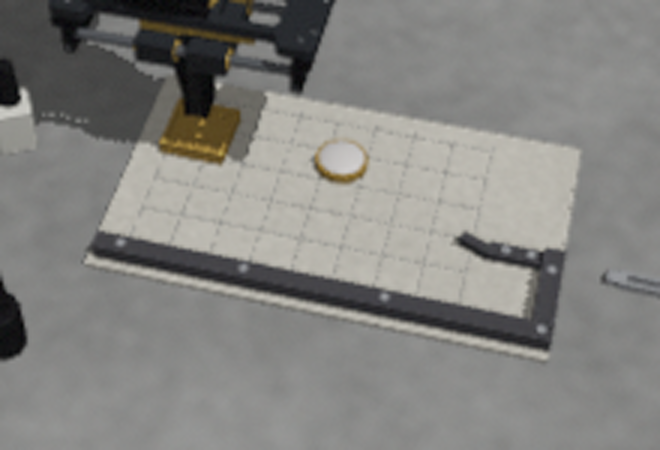

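The scene crop shows the fingertip over the middle of the blank at about (200,110), with nothing touched. Entering the well.

```bash
python3 -m jog '[{"rot":[0,0,0],"travel":[0.03,0,0],"jaw":1},{"rot":[0,0,0],"travel":[0.03,0,0],"jaw":1},{"rot":[0,0,0],"travel":[0.018,0,0],"jaw":1},{"rot":[0,0,0],"travel":[0,0,0],"jaw":1}]'
python3 st.py
python3 -m jog '[{"rot":[0,0,0],"travel":[0,0,0.02],"jaw":1},{"rot":[0,0,0],"travel":[0,0,0.02],"jaw":1},{"rot":[0,0,0],"travel":[0,0,0.02],"jaw":1},{"rot":[0,0,0],"travel":[0,0,0.02],"jaw":1},{"rot":[0,0,0],"travel":[0,0,0],"jaw":1}]'
python3 - <<'E'
from st import *
st()
for n in("scene","top"):
    im=ctrl.get_image(n)[:,:,::-1]; c=im[170:320,240:460] if n=="scene" else im[190:375,195:435]
    cv2.imwrite(f"pics/{n}3.png",cv2.resize(c,None,fx=3,fy=3,interpolation=cv2.INTER_CUBIC))
E
```

```text
time: 3.85
position: [0.5564, -0.0697, 0.012]
tool_rot: [-0.2, 1.564, 0.2]
ft_force: [0.2, 0.3, 0.7]
grip_width: 0.003
t 3.85 pos [ 0.5564 -0.0697  0.012 ] board mm [ -45.8271 -117.688 ] F world [0.1935 0.3104 0.6937] F tool [-0.6941  0.2521  0.264 ] grip 0.0032884431805942976
tool yaw deg 14.57524536211813 tilt x [-0.002  0.    -1.   ]
time: 4.35
position: [0.5818, -0.0633, 0.0134]
tool_rot: [-0.201, 1.56, 0.2]
ft_force: [0.5, 0.6, -0.7]
grip_width: 0.004
t 4.35 pos [ 0.5818 -0.0633  0.0134] board mm [ -19.5854 -117.8795] F world [ 0.458   0.6138 -0.67  ] F tool [0.6705 0.4785 0.5974] grip 0.004441478799806474
tool yaw deg 14.625326541667727 tilt x [ 0.0012 -0.0001 -1.    ]
```

View pics/scene3.png

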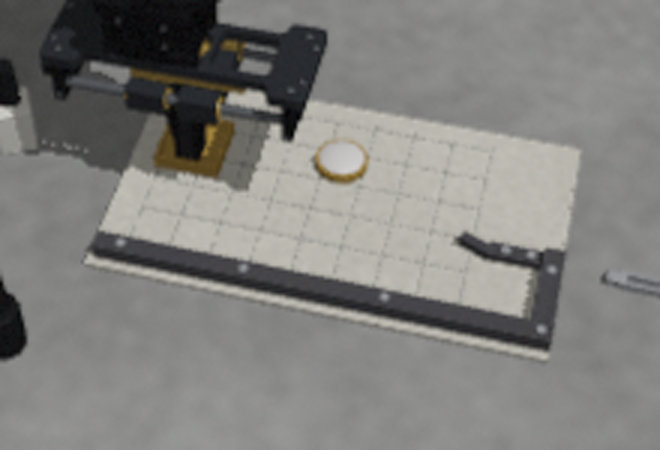

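The finger is in the well and dragging: in the crop the blank is now at about (195,150). Continuing towards the rail.

```bash
python3 -m jog '[{"rot":[0,0,0],"travel":[0,0,0.028],"jaw":1},{"rot":[0,0,0],"travel":[0,0,0.028],"jaw":1},{"rot":[0,0,0],"travel":[0,0,0.028],"jaw":1},{"rot":[0,0,0],"travel":[0,0,0.028],"jaw":1},{"rot":[0,0,0],"travel":[0,0,0.028],"jaw":1},{"rot":[0,0,0],"travel":[0,0,0.028],"jaw":1},{"rot":[0,0,0],"travel":[0,0,0.028],"jaw":1},{"rot":[0,0,0],"travel":[0,0,0.01],"jaw":1}]'
python3 st.py
python3 -m jog '[{"rot":[0,0,0],"travel":[0,0,0.01],"jaw":1},{"rot":[0,0,0],"travel":[0,0,0.01],"jaw":1},{"rot":[0,0,0],"travel":[0,0,0.01],"jaw":1},{"rot":[0,0,0],"travel":[0,0,0],"jaw":1}]'
python3 st.py
```

```text
time: 5.25
position: [0.6415, -0.0477, 0.0131]
tool_rot: [-0.2, 1.561, 0.2]
ft_force: [0.2, -0.6, 0.3]
grip_width: 0.001
t 5.25 pos [ 0.6415 -0.0477  0.0131] board mm [  42.0379 -117.8652] F world [ 0.2183 -0.5761  0.3388] F tool [-0.3386 -0.6126  0.0661] grip 0.0005779176526250634
tool yaw deg 14.611218052599131 tilt x [ 0.0006  0.     -1.    ]
time: 5.65
position: [0.6494, -0.0458, 0.0132]
tool_rot: [-0.2, 1.561, 0.2]
ft_force: [0.3, 0.0, 0.8]
grip_width: 0.005
t 5.65 pos [ 0.6494 -0.0458  0.0132] board mm [  50.2474 -117.9938] F world [0.3251 0.0283 0.7522] F tool [-0.7521 -0.0545  0.3221] grip 0.005324730530700221
tool yaw deg 14.584806451264924 tilt x [ 0.0005  0.0001 -1.    ]
```

Next I'll creep forward until the rail pushes back.

```bash
python3 -m jog '[{"rot":[0,0,0],"travel":[0,0,0.01],"jaw":1},{"rot":[0,0,0],"travel":[0,0,0.01],"jaw":1},{"rot":[0,0,0],"travel":[0,0,0.006],"jaw":1},{"rot":[0,0,0],"travel":[0,0,0],"jaw":1}]'
python3 st.py
python3 -m jog '[{"rot":[0,0,0],"travel":[0,0,0.005],"jaw":1},{"rot":[0,0,0],"travel":[0,0,0.005],"jaw":1},{"rot":[0,0,0],"travel":[0,0,0],"jaw":1}]'
python3 st.py
python3 - <<'E'
from st import *
for n in("scene","top"):
    im=ctrl.get_image(n)[:,:,::-1]; c=im[170:320,240:460] if n=="scene" else im[190:375,195:435]
    cv2.imwrite(f"pics/{n}4.png",cv2.resize(c,None,fx=3,fy=3,interpolation=cv2.INTER_CUBIC))
E
```

```text
time: 6.05
position: [0.657, -0.0438, 0.0132]
tool_rot: [-0.2, 1.561, 0.2]
ft_force: [-0.4, -0.1, -0.6]
grip_width: 0.003
t 6.05 pos [ 0.657  -0.0438  0.0132] board mm [  58.0604 -117.9473] F world [-0.439  -0.0643 -0.5648] F tool [ 0.5646  0.0484 -0.4412] grip 0.003354002880225304
tool yaw deg 14.59537290857686 tilt x [ 0.0004  0.0001 -1.    ]
time: 6.35
position: [0.6598, -0.0431, 0.0132]
tool_rot: [-0.2, 1.561, 0.2]
ft_force: [-0.2, -0.1, -0.3]
grip_width: 0.006
t 6.35 pos [ 0.6598 -0.0431  0.0132] board mm [  60.9274 -117.9802] F world [-0.1606 -0.088  -0.3489] F tool [ 0.3488 -0.0447 -0.1777] grip 0.00640624780056131
tool yaw deg 14.587527539735099 tilt x [ 0.0003  0.0001 -1.    ]
```

View pics/scene4.png

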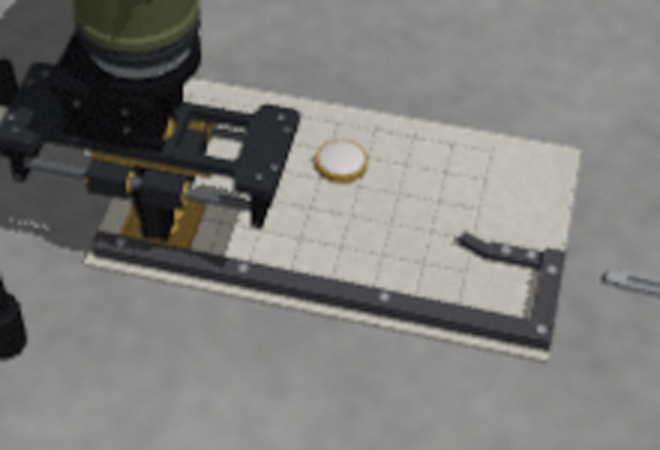

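In the crop the blank is almost at the rail, at about (160,235). There's no reaction force yet.

```bash
python3 -m jog '[{"rot":[0,0,0],"travel":[0,0,0.005],"jaw":1},{"rot":[0,0,0],"travel":[0,0,0],"jaw":1}]'
python3 -m jog '[{"rot":[0,0,0],"travel":[0,0,0.005],"jaw":1},{"rot":[0,0,0],"travel":[0,0,0],"jaw":1}]'
python3 st.py
```

```text
time: 6.65
position: [0.6604, -0.0431, 0.013]
tool_rot: [-0.2, 1.563, 0.2]
ft_force: [-2.8, 0.5, 2.2]
grip_width: 0.004
time: 6.85
position: [0.6605, -0.0431, 0.0128]
tool_rot: [-0.199, 1.566, 0.2]
ft_force: [-6.0, -0.5, 3.4]
grip_width: 0.006
t 6.85 pos [ 0.6605 -0.0431  0.0128] board mm [  61.6017 -118.1265] F world [-5.9635 -0.4916  3.4151] F tool [-3.3891  1.0258 -5.9101] grip 0.005777523920904201
tool yaw deg 14.553597270848623 tilt x [-0.0043 -0.0002 -1.    ]
```

```bash
python3 -m jog '[{"rot":[0,0,0],"travel":[0,0,0.006],"jaw":1},{"rot":[0,0,0],"travel":[0,0,0],"jaw":1},{"rot":[0,0,0],"travel":[0,0,0],"jaw":1}]'
python3 st.py
python3 - <<'E'
from st import *
im=ctrl.get_image("scene")[:,:,::-1]; cv2.imwrite("pics/scene5.png",cv2.resize(im[210:280,260:350],None,fx=8,fy=8,interpolation=cv2.INTER_CUBIC))
im=ctrl.get_image("wrist")[:,:,::-1]; cv2.imwrite("pics/wrist5.png",im)
E
```

```text
time: 7.15
position: [0.6606, -0.0432, 0.0125]
tool_rot: [-0.199, 1.569, 0.2]
ft_force: [-8.3, -1.6, 6.0]
grip_width: 0.004
t 7.15 pos [ 0.6606 -0.0432  0.0125] board mm [  61.684  -118.2357] F world [-8.2609 -1.6154  6.0035] F tool [-5.9393  0.5183 -8.4469] grip 0.004484430243994859
tool yaw deg 14.530863018495287 tilt x [-0.0077 -0.0004 -1.    ]
```

View pics/scene5.png

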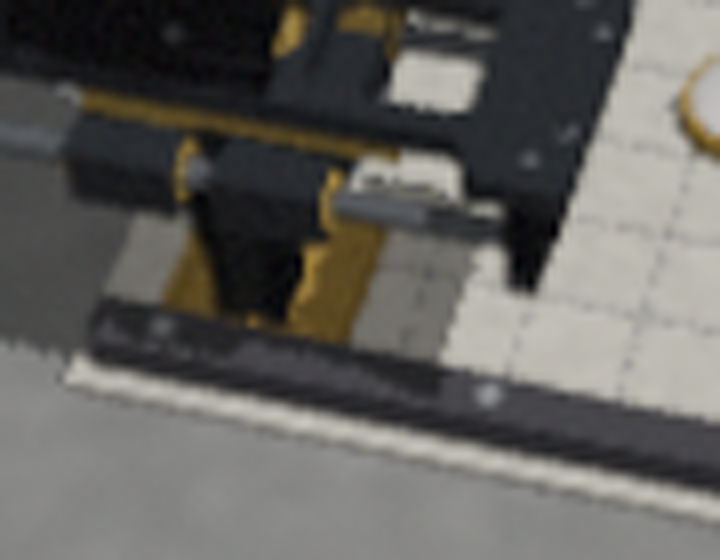

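View pics/wrist5.png

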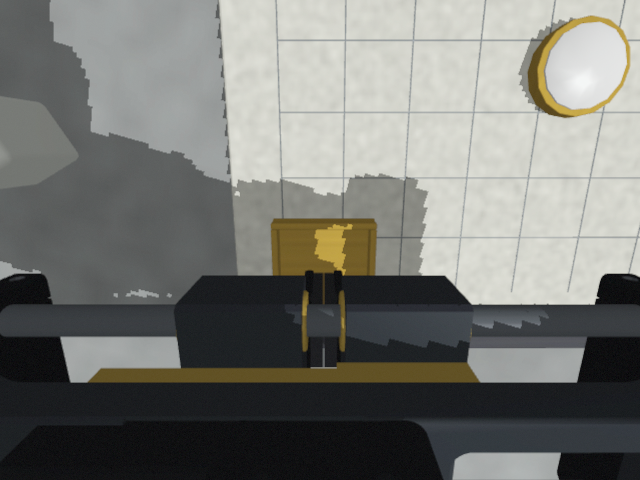

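The wrist view shows the blank's front edge level at row 220, parallel to the grid lines. The scene view shows it touching the rail, about 117 mm from the mouth side, so it lies flat against the rail. I'll ease the pressure a little and slide along +y.

```bash
python3 -m jog '[{"rot":[0,0,0],"travel":[0,0.01,-0.005],"jaw":1},{"rot":[0,0,0],"travel":[0,0.015,0],"jaw":1},{"rot":[0,0,0],"travel":[0,0.02,0],"jaw":1},{"rot":[0,0,0],"travel":[0,0.02,0],"jaw":1}]'
python3 st.py
python3 -m jog '[{"rot":[0,0,0],"travel":[0,0.025,0],"jaw":1},{"rot":[0,0,0],"travel":[0,0.025,0],"jaw":1},{"rot":[0,0,0],"travel":[0,0.025,0],"jaw":1},{"rot":[0,0,0],"travel":[0,0.025,0],"jaw":1},{"rot":[0,0,0],"travel":[0,0.025,0],"jaw":1},{"rot":[0,0,0],"travel":[0,0.025,0],"jaw":1}]'
python3 st.py
```

```text
time: 7.65
position: [0.6559, -0.0257, 0.0125]
tool_rot: [-0.2, 1.566, 0.197]
ft_force: [-4.5, -5.1, 1.7]
grip_width: 0.006
t 7.65 pos [ 0.6559 -0.0257  0.0125] board mm [  61.5963 -100.1585] F world [-4.5441 -5.1086  1.7032] F tool [-1.6749 -3.8119 -5.6844] grip 0.006449845930180973
tool yaw deg 14.485166058473128 tilt x [-0.0036 -0.0023 -1.    ]
time: 8.25
position: [0.6446, 0.0181, 0.0125]
tool_rot: [-0.2, 1.566, 0.197]
ft_force: [-4.6, -4.9, 1.0]
grip_width: 0.003
t 8.25 pos [0.6446 0.0181 0.0125] board mm [ 61.6621 -54.899 ] F world [-4.6293 -4.899   1.0349] F tool [-1.0061 -3.5849 -5.713 ] grip 0.002694849723763314
tool yaw deg 14.503802275594802 tilt x [-0.0038 -0.0023 -1.    ]
```

```bash
python3 -m jog '[{"rot":[0,0,0],"travel":[0,0.025,0],"jaw":1},{"rot":[0,0,0],"travel":[0,0.025,0],"jaw":1},{"rot":[0,0,0],"travel":[0,0.025,0],"jaw":1},{"rot":[0,0,0],"travel":[0,0.025,0],"jaw":1},{"rot":[0,0,0],"travel":[0,0.025,0],"jaw":1},{"rot":[0,0,0],"travel":[0,0.025,0],"jaw":1},{"rot":[0,0,0],"travel":[0,0.025,0],"jaw":1},{"rot":[0,0,0],"travel":[0,0.025,0],"jaw":1}]'
python3 st.py
python3 -m jog '[{"rot":[0,0,0],"travel":[0,0.025,0],"jaw":1},{"rot":[0,0,0],"travel":[0,0.025,0],"jaw":1},{"rot":[0,0,0],"travel":[0,0.025,0],"jaw":1},{"rot":[0,0,0],"travel":[0,0.025,0],"jaw":1},{"rot":[0,0,0],"travel":[0,0.025,0],"jaw":1},{"rot":[0,0,0],"travel":[0,0.025,0],"jaw":1},{"rot":[0,0,0],"travel":[0,0.015,0],"jaw":1}]'
python3 - <<'E'
from st import *
st()
im=ctrl.get_image("scene")[:,:,::-1]; cv2.imwrite("pics/scene6.png",cv2.resize(im[200:300,320:450],None,fx=6,fy=6,interpolation=cv2.INTER_CUBIC))
im=ctrl.get_image("wrist")[:,:,::-1]; cv2.imwrite("pics/wrist6.png",im)
E
```

```text
time: 9.05
position: [0.6295, 0.0763, 0.0125]
tool_rot: [-0.2, 1.566, 0.197]
ft_force: [-5.5, -4.5, 1.9]
grip_width: 0.008
t 9.05 pos [0.6295 0.0763 0.0125] board mm [61.7389  5.169 ] F world [-5.4573 -4.4837  1.93  ] F tool [-1.8982 -2.9758 -6.415 ] grip 0.008168472807525334
tool yaw deg 14.51138977065998 tilt x [-0.0039 -0.0024 -1.    ]
time: 9.75
position: [0.6169, 0.1249, 0.0125]
tool_rot: [-0.201, 1.566, 0.198]
ft_force: [-4.5, -4.2, 1.5]
grip_width: 0.007
t 9.75 pos [0.6169 0.1249 0.0125] board mm [61.7669 55.3592] F world [-4.4749 -4.2301  1.4861] F tool [-1.4584 -2.9709 -5.4013] grip 0.007278409333412726
tool yaw deg 14.558004364989717 tilt x [-0.0043 -0.0021 -1.    ]
```

View pics/scene6.png

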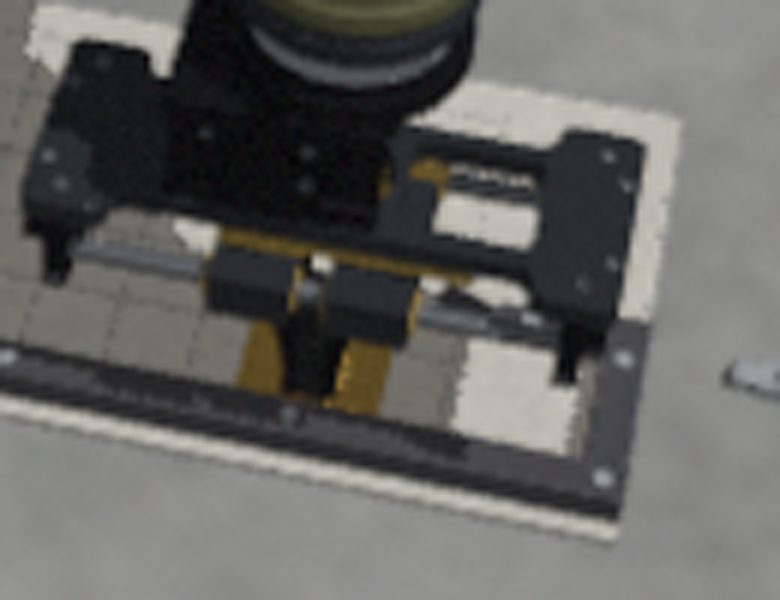

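View pics/wrist6.png

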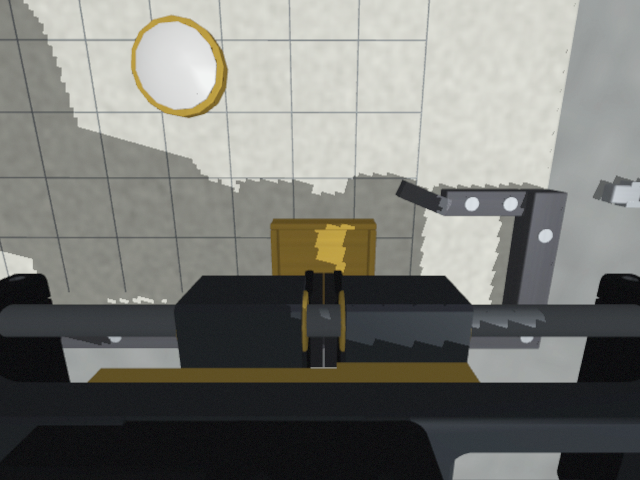

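The blank is still flat on the rail (front edge level at row 220). It's centred on the finger and lined up with the mouth, inside the keeper's lead-in at (400,185). On into the pocket, slower.

```bash
python3 -m jog '[{"rot":[0,0,0],"travel":[0,0.02,0],"jaw":1},{"rot":[0,0,0],"travel":[0,0.02,0],"jaw":1},{"rot":[0,0,0],"travel":[0,0.02,0],"jaw":1},{"rot":[0,0,0],"travel":[0,0.02,0],"jaw":1},{"rot":[0,0,0],"travel":[0,0.02,0],"jaw":1},{"rot":[0,0,0],"travel":[0,0.02,0],"jaw":1}]'
python3 st.py
python3 -m jog '[{"rot":[0,0,0],"travel":[0,0.02,0],"jaw":1},{"rot":[0,0,0],"travel":[0,0.02,0],"jaw":1},{"rot":[0,0,0],"travel":[0,0.015,0],"jaw":1},{"rot":[0,0,0],"travel":[0,0.015,0],"jaw":1},{"rot":[0,0,0],"travel":[0,0.01,0],"jaw":1},{"rot":[0,0,0],"travel":[0,0,0],"jaw":1}]'
python3 st.py
```

```text
time: 10.45
position: [0.608, 0.1592, 0.0124]
tool_rot: [-0.201, 1.566, 0.198]
ft_force: [-4.8, -4.4, 2.6]
grip_width: 0.005
t 10.45 pos [0.608  0.1592 0.0124] board mm [61.7865 90.8734] F world [-4.8276 -4.3644  2.6033] F tool [-2.5727 -3.0171 -5.78  ] grip 0.0049268975150838735
tool yaw deg 14.5292592281227 tilt x [-0.0041 -0.0024 -1.    ]
time: 11.05
position: [0.6017, 0.1834, 0.0125]
tool_rot: [-0.201, 1.566, 0.199]
ft_force: [-5.9, -3.3, 1.2]
grip_width: 0.009
t 11.05 pos [0.6017 0.1834 0.0125] board mm [ 61.8395 115.8421] F world [-5.9316 -3.3041  1.1706] F tool [-1.1394 -1.7044 -6.5778] grip 0.00870665245754508
tool yaw deg 14.585031000642502 tilt x [-0.0044 -0.0016 -1.    ]
```

```bash
python3 -m jog '[{"rot":[0,0,0],"travel":[0,0.01,0],"jaw":1},{"rot":[0,0,0],"travel":[0,0.01,0],"jaw":1},{"rot":[0,0,0],"travel":[0,0,0],"jaw":1}]'
python3 st.py
python3 -m jog '[{"rot":[0,0,0],"travel":[0,0.01,0],"jaw":1},{"rot":[0,0,0],"travel":[0,0.01,0],"jaw":1},{"rot":[0,0,0],"travel":[0,0,0],"jaw":1}]'
python3 st.py
```

```text
time: 11.35
position: [0.6002, 0.189, 0.0124]
tool_rot: [-0.201, 1.566, 0.199]
ft_force: [-4.8, -2.8, 1.8]
grip_width: 0.004
t 11.35 pos [0.6002 0.189  0.0124] board mm [ 61.8058 121.6445] F world [-4.7881 -2.8301  1.7632] F tool [-1.7373 -1.5351 -5.3544] grip 0.003663078660296134
tool yaw deg 14.575415289497684 tilt x [-0.0044 -0.0018 -1.    ]
time: 11.65
position: [0.5987, 0.1948, 0.0123]
tool_rot: [-0.201, 1.566, 0.199]
ft_force: [-5.1, -2.8, 1.3]
grip_width: 0.003
t 11.65 pos [0.5987 0.1948 0.0123] board mm [ 61.8048 127.591 ] F world [-5.1272 -2.8023  1.3268] F tool [-1.2993 -1.4228 -5.6735] grip 0.0026835602246471405
tool yaw deg 14.574444640341675 tilt x [-0.0043 -0.0019 -1.    ]
```

```bash
python3 -m jog '[{"rot":[0,0,0],"travel":[0,0.01,0],"jaw":1},{"rot":[0,0,0],"travel":[0,0,0],"jaw":1}]'
python3 -m jog '[{"rot":[0,0,0],"travel":[0,0.008,0],"jaw":1},{"rot":[0,0,0],"travel":[0,0,0],"jaw":1}]'
python3 st.py
python3 - <<'E'
from st import *
im=ctrl.get_image("wrist")[:,:,::-1]; cv2.imwrite("pics/wrist7.png",im)
E
```

```text
time: 11.85
position: [0.598, 0.1975, 0.0122]
tool_rot: [-0.201, 1.566, 0.199]
ft_force: [-4.7, -3.0, 1.5]
grip_width: 0.003
time: 12.05
position: [0.5975, 0.1998, 0.0121]
tool_rot: [-0.201, 1.566, 0.198]
ft_force: [-4.9, -2.1, 0.6]
grip_width: 0.008
t 12.05 pos [0.5975 0.1998 0.0121] board mm [ 61.8105 132.7484] F world [-4.9338 -2.0736  0.602 ] F tool [-0.5765 -0.7669 -5.2994] grip 0.008364002011482508
tool yaw deg 14.564221102997568 tilt x [-0.0043 -0.0021 -1.    ]
```

View pics/wrist7.png

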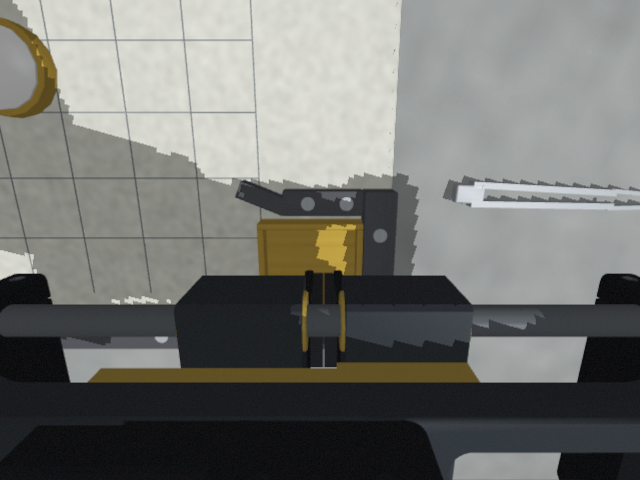

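The wrist view shows the blank in the pocket, its right edge meeting the end stop at column 362 and the finger now about 7 mm right of its centre. I'll press on until the +y wall bears firmly.

```bash
python3 -m jog '[{"rot":[0,0,0],"travel":[0,0.006,0],"jaw":1},{"rot":[0,0,0],"travel":[0,0,0],"jaw":1}]'
python3 st.py
python3 -m jog '[{"rot":[0,0,0],"travel":[0,0.006,0],"jaw":1},{"rot":[0,0,0],"travel":[0,0,0],"jaw":1}]'
python3 st.py
```

```text
time: 12.3
position: [0.5971, 0.2014, 0.0121]
tool_rot: [-0.201, 1.566, 0.198]
ft_force: [-3.9, -2.9, 0.4]
grip_width: 0.004
t 12.3 pos [0.5971 0.2014 0.0121] board mm [ 61.838  134.3858] F world [-3.8805 -2.8617  0.3782] F tool [-0.3557 -1.7952 -4.4768] grip 0.004173469872017643
tool yaw deg 14.553993220668511 tilt x [-0.0042 -0.0022 -1.    ]
time: 12.5
position: [0.5966, 0.2031, 0.0121]
tool_rot: [-0.201, 1.566, 0.198]
ft_force: [-4.0, -4.1, -0.2]
grip_width: 0.009
t 12.5 pos [0.5966 0.2031 0.0121] board mm [ 61.8153 136.2036] F world [-3.9514 -4.0613 -0.1953] F tool [ 0.221  -2.9374 -4.8444] grip 0.008880500434070609
tool yaw deg 14.558568435855138 tilt x [-0.0042 -0.0022 -1.    ]
```

```bash
python3 -m jog '[{"rot":[0,0,0],"travel":[0,0.005,0],"jaw":1},{"rot":[0,0,0],"travel":[0,0,0],"jaw":1}]'
python3 -m jog '[{"rot":[0,0,0],"travel":[0,0.005,0],"jaw":1},{"rot":[0,0,0],"travel":[0,0,0],"jaw":1}]'
python3 -m jog '[{"rot":[0,0,0],"travel":[0,0.005,0],"jaw":1},{"rot":[0,0,0],"travel":[0,0,0],"jaw":1}]'
python3 st.py
python3 - <<'E'
from st import *
im=ctrl.get_image("wrist")[:,:,::-1]; cv2.imwrite("pics/wrist8.png",cv2.resize(im[160:400,200:460],None,fx=2.4,fy=2.4))
im=ctrl.get_image("scene")[:,:,::-1]; cv2.imwrite("pics/scene8.png",cv2.resize(im[220:300,350:450],None,fx=7,fy=7,interpolation=cv2.INTER_CUBIC))
E
```

```text
time: 12.7
position: [0.5962, 0.2045, 0.0121]
tool_rot: [-0.201, 1.566, 0.198]
ft_force: [-4.2, -3.4, -0.5]
grip_width: 0.007
time: 12.9
position: [0.5959, 0.2059, 0.0121]
tool_rot: [-0.201, 1.566, 0.198]
ft_force: [-4.2, -3.5, 0.3]
grip_width: 0.004
time: 13.1
position: [0.5958, 0.2061, 0.0121]
tool_rot: [-0.202, 1.566, 0.196]
ft_force: [-4.4, -5.3, 1.1]
grip_width: 0.002
t 13.1 pos [0.5958 0.2061 0.0121] board mm [ 61.8249 139.2611] F world [-4.3971 -5.3306  1.1038] F tool [-1.0668 -4.0613 -5.5979] grip 0.0022950312732186937
tool yaw deg 14.514907891318948 tilt x [-0.0039 -0.0038 -1.    ]
```

View pics/wrist8.png

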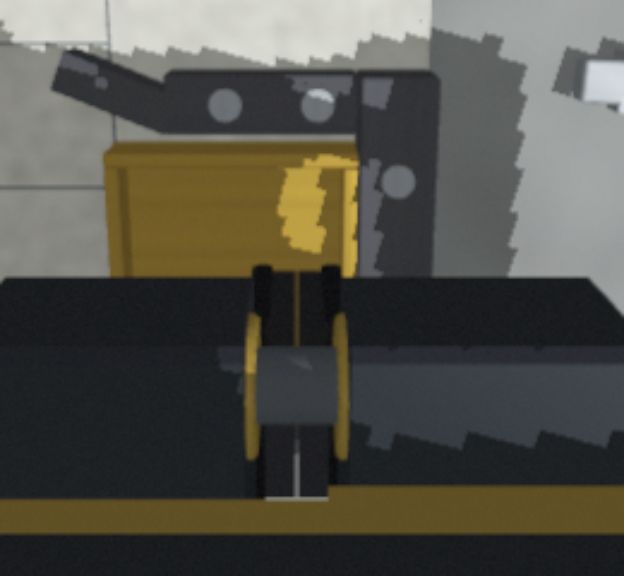

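View pics/scene8.png

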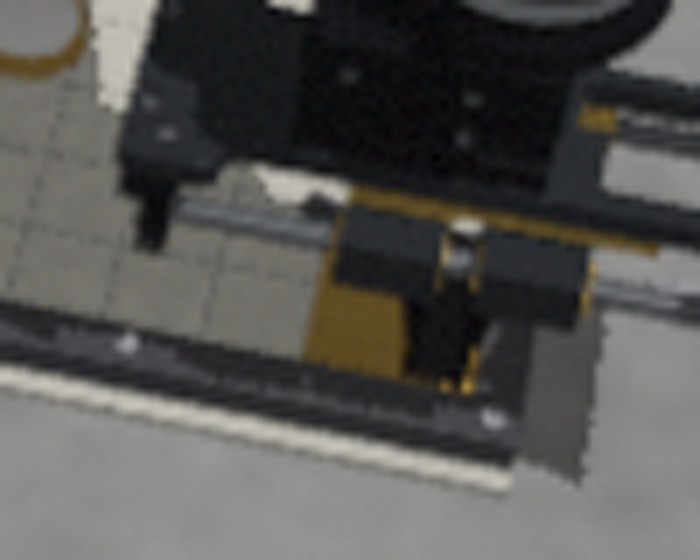

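The finger now bears on the +y wall and is stopped at y = 139. The wrist crop shows the blank's right edge on the end stop at column 358. I'll press firmly both ways to seat it.

```bash
python3 -m jog '[{"rot":[0,0,0],"travel":[0,0.006,0],"jaw":1},{"rot":[0,0,0],"travel":[0,0.006,0],"jaw":1},{"rot":[0,0,0],"travel":[0,0,0.005],"jaw":1},{"rot":[0,0,0],"travel":[0,0,0],"jaw":1}]'
python3 st.py
```

```text
time: 13.6
position: [0.5958, 0.2062, 0.0121]
tool_rot: [-0.203, 1.569, 0.192]
ft_force: [-5.5, -11.3, 5.4]
grip_width: 0.009
t 13.6 pos [0.5958 0.2062 0.0121] board mm [ 61.8594 139.3407] F world [ -5.5361 -11.3      5.3605] F tool [-5.2332 -9.6005 -8.217 ] grip 0.009370203628196227
tool yaw deg 14.408997553920166 tilt x [-0.0064 -0.0081 -0.9999]
```

```bash
python3 -m jog '[{"rot":[0,0,0],"travel":[0,-0.006,-0.005],"jaw":1},{"rot":[0,0,0],"travel":[0,-0.006,-0.005],"jaw":1},{"rot":[0,0,0],"travel":[0,-0.006,-0.005],"jaw":1},{"rot":[0,0,0],"travel":[0,-0.01,-0.01],"jaw":1},{"rot":[0,0,0],"travel":[0,-0.01,-0.015],"jaw":1},{"rot":[0,0,0],"travel":[0,-0.01,-0.015],"jaw":1},{"rot":[0,0,0],"travel":[0,0,0],"jaw":1}]'
python3 st.py
python3 - <<'E'
from st import *
im=ctrl.get_image("wrist")[:,:,::-1]; cv2.imwrite("pics/wrist9.png",cv2.resize(im[160:400,200:460],None,fx=2.4,fy=2.4))
E
```

```text
time: 14.3
position: [0.5852, 0.1942, 0.0134]
tool_rot: [-0.199, 1.562, 0.2]
ft_force: [-0.2, -0.4, 0.1]
grip_width: 0.005
t 14.3 pos [0.5852 0.1942 0.0134] board mm [ 48.4939 130.4197] F world [-0.1913 -0.4495  0.1417] F tool [-0.1418 -0.3869 -0.2981] grip 0.004946832795377152
tool yaw deg 14.56025148837888 tilt x [-0.0001  0.0003 -1.    ]
```

View pics/wrist9.png

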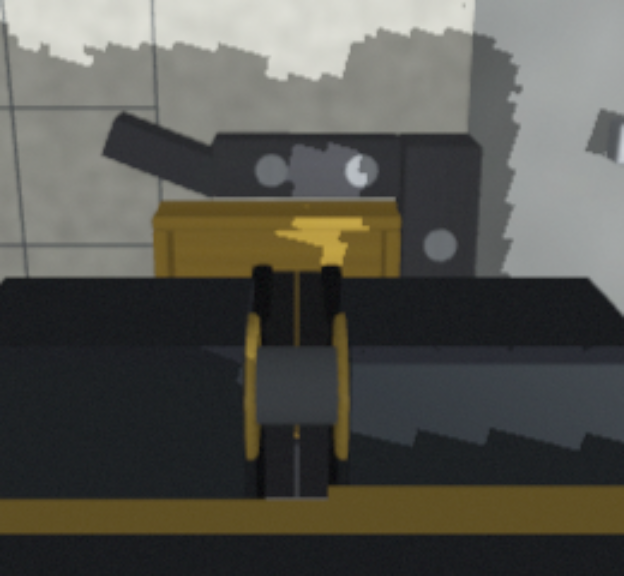

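The finger is free in the well with no force on it, and the blank is still against the end stop at column 400. Lifting straight up and drawing away.

```bash
python3 -m jog '[{"rot":[0,0,0],"travel":[-0.03,0,0],"jaw":1},{"rot":[0,0,0],"travel":[-0.05,0,0],"jaw":1},{"rot":[0,0,0],"travel":[-0.1,0,0],"jaw":1},{"rot":[0,0,0],"travel":[-0.12,0,0],"jaw":1},{"rot":[0,0,0],"travel":[-0.12,0,0],"jaw":1},{"rot":[0,0,0],"travel":[-0.12,0,0],"jaw":1},{"rot":[0,0,0],"travel":[-0.12,0,0],"jaw":1},{"rot":[0,0,0],"travel":[0,0,-0.1],"jaw":1}]'
python3 -m jog '[{"rot":[0,0,0],"travel":[0,0,-0.12],"jaw":1},{"rot":[0,0,0],"travel":[0,0,-0.12],"jaw":1},{"rot":[0,0,0],"travel":[0,-0.1,-0.1],"jaw":1},{"rot":[0,0,0],"travel":[0,0,0],"jaw":1}]'
python3 - <<'E'
from st import *
st()
im=ctrl.get_image("top")[:,:,::-1]; cv2.imwrite("pics/top10.png",im); cv2.imwrite("pics/top10c.png",cv2.resize(im[190:330,190:330],None,fx=4.2,fy=4.2,interpolation=cv2.INTER_CUBIC))
im=ctrl.get_image("scene")[:,:,::-1]; cv2.imwrite("pics/scene10.png",im);cv2.imwrite("pics/scene10c.png",cv2.resize(im[220:300,350:450],None,fx=7,fy=7,interpolation=cv2.INTER_CUBIC))
im=ctrl.get_image("wrist")[:,:,::-1]; cv2.imwrite("pics/wrist10.png",im)
E
```

```text
time: 15.15
position: [0.562, 0.1882, 0.2188]
tool_rot: [-0.196, 1.548, 0.201]
ft_force: [-0.1, 0.7, 0.1]
grip_width: 0.002
time: 15.55
position: [0.4638, 0.1279, 0.2128]
tool_rot: [-0.196, 1.561, 0.197]
ft_force: [0.7, -0.9, -0.5]
grip_width: 0.011
t 15.55 pos [0.4638 0.1279 0.2128] board mm [-85.645   96.9275] F world [ 0.732  -0.8716 -0.549 ] F tool [ 0.5486 -1.0262  0.493 ] grip 0.010740746374556761
tool yaw deg 14.338359022713224 tilt x [ 0.0005  0.001  -1.    ]
```

View pics/top10.png

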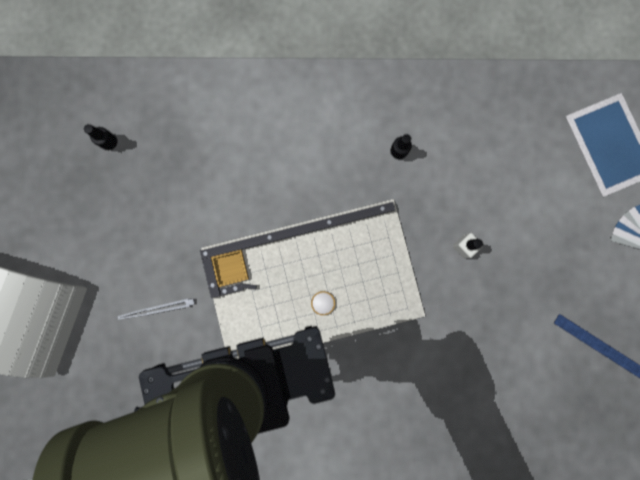

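View pics/scene10c.png

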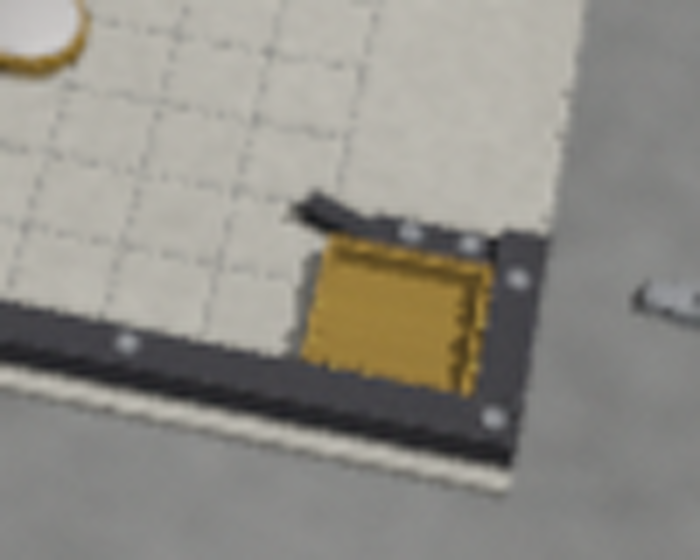

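View pics/wrist10.png

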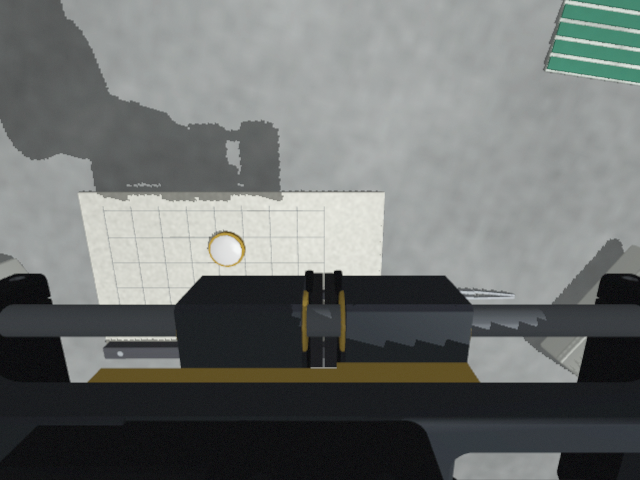

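The top view shows the blank in the corner at about (230,268), and the scene crop shows it flush with the rail and the end stop. I'll check the numbers and that nothing else moved.

Run:
```python
from st import *
im=cv2.imread("pics/top10.png"); old=cv2.imread("pics/top0.png"); hsv=cv2.cvtColor(im,cv2.COLOR_BGR2HSV)
roi=np.zeros(im.shape[:2],np.uint8); roi[240:300,200:265]=255
c=max(cv2.findContours(cv2.inRange(hsv,(10,100,60),(35,255,255))&roi,0,1)[0],key=cv2.contourArea)
r=cv2.minAreaRect(c); P=plane(cv2.boxPoints(r),.018); d=P-np.roll(P,1,0); print("top",P.mean(0),tob(P.mean(0)),"sizes",np.linalg.norm(d,axis=1),"yaw",np.degrees(np.arctan2(d[:,1],d[:,0]))%90)
# rail inner top edge & end stop: dark pixels next to blank -> gap check along blank axes
ex=np.array([np.cos(a),np.sin(a)])
for nm,dirv,off in(("rail",np.array([1,0]),25),("stop",np.array([0,1]),25)):
    for lat in(-15,0,15):
        row=[]
        for q in np.arange(16,34,1.5):
            b=np.array([50,125])+dirv*q+dirv[::-1]*lat; w=Rm@b/1e3+t
            u,v=proj([*w,.018],"top")[0]; row.append(cv2.getRectSubPix(im,(1,1),(u,v))[0,0].tolist()[2])
        print(nm,lat,row)
ds=cv2.absdiff(im,old).max(2)
for n,(x,y) in {"round":(323,302),"sq":(470,245),"rb":(400,148),"tw":(157,309)}.items(): print(n,ds[y-18:y+18,x-(45 if n=="tw" else 18):x+(45 if n=="tw" else 18)].max())
```

```text
top [0.5887 0.1889 0.018 ] [ 50.5623 124.4356] sizes [0.0499 0.0509 0.05   0.0507] yaw [15.0816 14.2848 14.8255 14.1942]
rail -15 [175, 172, 154, 128, 117, 129, 119, 86, 75, 74, 74, 73]
rail 0 [176, 173, 159, 131, 121, 138, 128, 100, 79, 73, 73, 73]
rail 15 [144, 141, 144, 139, 145, 154, 142, 109, 82, 75, 73, 74]
stop -15 [154, 126, 97, 91, 115, 121, 87, 75, 76, 84, 93, 102]
stop 0 [135, 101, 86, 95, 126, 142, 100, 74, 74, 74, 74, 74]
stop 15 [122, 95, 83, 94, 124, 132, 98, 74, 72, 74, 73, 73]
round 27
sq 26
rb 18
tw 27
```

```bash
python3 -c "
from bench import ctrl
s=ctrl.get_state();print(s['time'],s['ft_force'],max(abs(q) for q in s['qd']));print(ctrl.close_job())"
```

```text
15.7 [-0.37794088  0.16806382 -0.16455644] 0.030904276448349782
the job is handed in; nothing more can be done
None
```

The blank is home in the corner pocket, and I handed the job in at 15.7 s with the hand about 0.2 m up and clear.

**What I did:** I put the shut fingertip in the blank's well and pushed it straight to the rail at about board y = -118 mm, well short of the pocket. It lay flat there. Keeping about 5 to 6 N towards the rail, I slid it along into the pocket. I then seated it with about 10 N on the end stop and 8 N on the rail, freed the finger from the walls and lifted straight up.

**Last checks:**
- **Position:** the blank's centre measures board (50.6, 124.4) mm against home at (50, 125) mm. The difference is within the roughly 2 mm calibration error.
- **Squareness:** its yaw is about 14.6°, the same as the board's. No gap shows at the rail or the end stop in the top or scene pictures.
- **Other items:** the round piece, both bottles and the tweezers show no visible change between the first and last top pictures. The largest brightness difference was 27 of 255, which I took as noise.
- **Force:** nothing is in contact; the wrist reads under 0.5 N.

**Disagreements:**
- The board's measured size came out about 1% small, 327 mm against 330 mm, with fit residuals of about 2 mm.
- The finger met the end-stop side wall about 7 mm later than I expected, because the fingertip is narrower than I had assumed.

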